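Set the length stop on the cutting rail

TASK

On the aluminium measuring rail, press down the yellow pad in the middle of the slider so that its brake lets go, and with the pad kept down push the slider along the rail until it rests against the red stop. Then let the pad come back up, so that the brake holds the slider there. Do not drag the slider with its brake on, and leave the things lying around where they are.

Things in the scene. Friction and masses are not known exactly. Their poses are not given: they have to be found in the camera images.
- rail: Aluminium measuring rail fixed on the table, 500 mm long, 60 mm wide, top face 35 mm above the table. Origin: under its middle, at table height. Its own y axis runs along the rail, its x axis across it, z up. A yellow scale runs along its top; 100 mm wide dark feet at both ends.
- slider (a joint): Position of the slider along the rail's +y, in m; 0 when the slider's middle is at the rail's middle. With the pad pressed it slides freely (about 1 N of drag); with the pad up its brake holds it with roughly 10 N. It cannot leave the rail.
- slider_mid (a point): Middle of the slider, on the rail's centre line, 50 mm above the table. The slider is a grey and black saddle over the rail, 110 mm along the rail, 92 mm across, weighing about 0.5 kg. Its two black end blocks (each 24 mm along the rail, 92 mm across, tops 66 mm above the table) leave an open channel across its middle, 62 mm wide along the rail, in which the yellow pad lies.
- pad (a joint): How far the yellow brake-release pad is pressed, in m: 0 is up (brake on), 0.007 fully down. The brake is off beyond about 0.001. It starts to yield at about 3 N and takes about 5 N fully down; let go, it springs back up.
- pad_top (a point): Centre of the pad's top face, which moves with it: 60 mm above the table when up, 6 mm lower than the black end blocks. The pad is yellow plastic with thin dark lines, 58 mm along the rail and 80 mm across.
- red_stop_mid (a point): Middle of the red stop block, fixed on the rail near one of its ends, on the rail's centre line, 50 mm above the table. The block is 30 mm along the rail, 80 mm across, its top 66 mm above the table with a small dark clamp button to 74 mm. When the slider rests against it, slider_mid is 70 mm from this point.
- grey_stop_mid (a point): The same point of an identical but grey stop block near the other end of the rail; not the one wanted.
- offcut: Bystander, in front of the rail: steel square-tube offcut, 120 x 30 x 30 mm. Origin: centre of its underside. Leave it alone.
- wrench: Bystander, in front of the rail: steel wrench about 180 mm long, lying flat. Origin: centre of its underside. Leave it alone.
- carton: Bystander, beyond the rail: small cardboard carton 80 x 120 x 60 mm. Origin: centre of its underside. Leave it alone.
- tin: Bystander, beyond the rail: blue-banded tin, 66 mm across, 90 mm high. Origin: centre of its underside. Leave it alone.
- mug: Bystander, off the rail's left end: steel mug, 80 mm across, 90 mm high. Origin: centre of its underside. Leave it alone.
- spray: Bystander, off the rail's right end: spray can with green band, 56 mm across, 170 mm high. Origin: centre of its underside. Leave it alone.
- tape: Bystander, off the rail's left end: roll of black tape lying flat, 90 mm across, 40 mm high. Origin: centre of its underside. Leave it alone.

How it is judged:
On the way, in this order (a step that is already met when the one before it is completed fails the run):
1. the pad is pressed and its brake is off (value of joint pad above 0.002 m), for 0.05 s.
2. the slider, its brake off, has come to the red stop (value of joint pad above 0.001 m and distance between slider_mid and red_stop_mid below 0.073 m), for 0.05 s.
At the end, for the whole second after the job is handed in: The slider rests against the red stop (gap under 3 mm), at rest, with the pad back up (pressed less than 0.8 mm), so the brake is on (distance between slider_mid and red_stop_mid below 0.073 m and value of joint pad below 0.0008 m and velocity of joint slider between -0.01 and 0.01 m/s); the robot touches nothing.
It fails at once if the slider is dragged with its brake on (moving faster than 15 mm/s with the pad pressed less than 0.7 mm) (value of joint pad below 0.0007 m and (velocity of joint slider above 0.015 m/s or velocity of joint slider below -0.015 m/s)).
It fails at once if a bystander is moved more than 15 mm, or picked up (distance of any of offcut, wrench, carton, tin, mug, spray, tape from where it was at the start of the episode above 0.015 m).
It also fails if it takes over 35 s, if anything falls off the work surface, if the arm or the gripper's body presses on something with over 40 N, if the wrist force passes 120 N, or if a joint passes its speed limit or range.

ROBOT

A 6-joint arm with a two-finger parallel gripper is mounted at the origin on the work surface. World frame = base frame: x ahead of the robot, y to its left, z up, the work surface at z = 0. Lengths are in m, angles in rad, forces in N, time in s.
With the tool pointing down it reaches from about 0.3 to 1 m from the base axis. Payload 5.1 kg.
Tool frame: the origin (TCP) lies on the centre line of the jaws, within the pads' length; the fingertips stand r.nose_length ahead of it and the grasp point (between the pads) lies 11 mm behind it (r.nose_length is the distance from the TCP to the fingertips, in m); y points along the fingers, z is the direction in which the jaws open and shut, and the axes are right-handed (so a half turn about y gives the same grasp; the last joint's range is limited). The gripper opens to 95 mm and grips with 3 to 60 N. Pads are 20 mm wide; open, the fingers measure 119 mm over their backs; the gripper's body (75 mm by 180 mm) begins 59 mm behind the grasp point.
Start: joints at [1.022, 0.124, 1.65, -0, 1.367, -0.083], TCP at [0.292, 0.581, 0.194] pointing down, gripper open.
Joint ranges: [-2.61, 2.61], [-1.02, 2.33], [0.03, 2.71], [-1.35, 4.49], [0.32, 2.68], [-2.91, 2.91]. Speed limits (rad/s): [2.57, 2.57, 3.14, 3.14, 3.14, 3.14].

INTERFACE

Orientations are given as a unit quaternion [w, x, y, z].
In Python, from plant import status, eyes, r gives the robot as it stands. The module is installed in compiled form; this text tells all that it offers.
- The arm moves only by the tool arm_command, never from a script. Its arguments are lists of equal length, an entry for each row: "delta_pos": the shift along the tool's x, y, z in units of 25 mm (1.0 is 25 mm), a list of three; "turn": the turn, a rotation vector about the tool's x, y, z in units of 6 degrees (1.0 is 6 degrees), a list of three; "gripper": the opening in per cent of the stroke, from 0 (shut) to 100 (fully open). In form: {"delta_pos": [[dx, dy, dz], ...], "turn": [[wx, wy, wz], ...], "gripper": [gripper, ...]}. A call has 1 to 20 rows; each row is the pose to reach, as a shift and turn from the pose commanded when the call began, along the tool's axes at that moment; what a row does not reach only later rows make up. A row lasts 1/10 s, in which the tool goes at most 50 mm and 8.59 degrees, less where a joint would pass 70% of its speed; a pose out of reach is approached as far as the arm can. A call with a gripper value outside its range is refused whole. The fingers move at their own pace and stop on an object; "squeeze" is the grip in N (left out, the last holds). Time passes only in rows, so rows that repeat a pose let the fingers close. It gives the time, the measured TCP pose, the force and the opening at its end, in the units of the state.
- status.observe(): the state, without advancing time (a new reading comes with each control period).
- eyes.grab_frame(name): name is "side" or "top" or "wrist"; returns a dict with "image" (480x640x3 uint8, blue, green, red), "z_map" (480x640 float32, m along the optical axis (not along the pixel's ray), 0 where there is no reading), "mtx" (3x3 intrinsics, pixels), "k1" (the pictures are not rectified: a ray, as slopes to the right and down, at radius r is drawn at 1 + k1 r^2 times it, then the intrinsics apply), "cam_to_world" (4x4, takes a point from camera to world coordinates). Camera axes: x right, y up, looking along -z (the intrinsics and any distortion apply to the point x, -y, -z); pixel columns grow to the right and rows downward; lengths in m; the calibration is good to about 2 mm. A picture is of the moment at which its call begins.
- r.sign_off(): hands the job in, once; it reports no verdict.
The state is a dict: "clock": time; "joint_positions": joint angles; "qd": joint speeds; "joint_torque": joint torques, N m; "tool_pos": TCP position; "tcp_rot": TCP orientation; "ft_force": force on the tool from outside, world axes, zero at the start; "wrist_torque": the same for the moment, N m; "grip_width": finger opening in m.
Only numpy, scipy, OpenCV 4.12 (cv2) and the standard library are available. Lean on these libraries where they do the work, as an engineer would, in place of code of your own. Each camera call takes 0.05 s, during which the arm holds its last target.

## Working session

There is one attempt and no reset: what is moved stays moved. The work goes in short steps, Python scripts to look and compute and a tool call to move; the robot and the scene stay as the last step left them, time stands still between calls to the robot, and variables do not carry over. Pictures are saved under pics/ and viewed, and the job is handed in when it is done.

Besides the shell and the picture viewer there is one more tool, called after "Request:" as name(argument=value, ...) on one line, values as JSON. arm_command: Moves the arm, as the interface text tells. Its arguments: {"type":"object","properties":{"delta_pos":{"type":"array","items":{"type":"array","items":{"type":"number"}}},"turn":{"type":"array","items":{"type":"array","items":{"type":"number"}}},"gripper":{"type":"array","items":{"type":"number"}},"squeeze":{"type":"number"}},"required":["delta_pos","turn","gripper"]}

```bash
mkdir -p pics; cat > h.py <<'E'
import numpy as np, cv2
from plant import status, eyes, r
def grab(n,fn):
    f=eyes.grab_frame(n); cv2.imwrite('pics/'+fn+'.png',f['image']); np.savez('pics/'+fn+'.npz',**{k:np.array(v) for k,v in f.items()}); return f
def px2w(f,u,v,z=None,depth=None):
    K=np.array(f['mtx']);k1=float(f['k1']);T=np.array(f['cam_to_world'])
    p=cv2.undistortPoints(np.array([[[u,v]]],float),K,np.array([k1,0,0,0.]))[0,0]
    d=T[:3,:3]@np.array([p[0],-p[1],-1.]);o=T[:3,3]
    if z is not None: return o+d*(z-o[2])/d[2]
    if depth is None: depth=float(f['z_map'][int(round(v)),int(round(u))])
    return o+d*depth
E
python3 - <<'E'
from h import *
s=status.observe()
for k in s: print(k,np.round(s[k],4))
print(r.nose_length)
grab('top','top0');grab('side','side0')
E
```

```text
clock 0.0
joint_positions [ 1.0224  0.1245  1.6517 -0.      1.3675 -0.0826]
qd [ 0.0007 -0.0017 -0.0005  0.001  -0.0024  0.001 ]
joint_torque [-0.00000e+00 -4.17625e+01 -3.59927e+01  7.74000e-02  4.94000e-02
 -2.00000e-04]
tool_pos [0.2916 0.5801 0.1925]
tcp_rot [-0.6873  0.6887 -0.1634  0.163 ]
ft_force [ 0.0601  0.8976 -0.0371]
wrist_torque [ 0.0254  0.0074 -0.0037]
grip_width 0.095
0.008
```

View pics/top0.png

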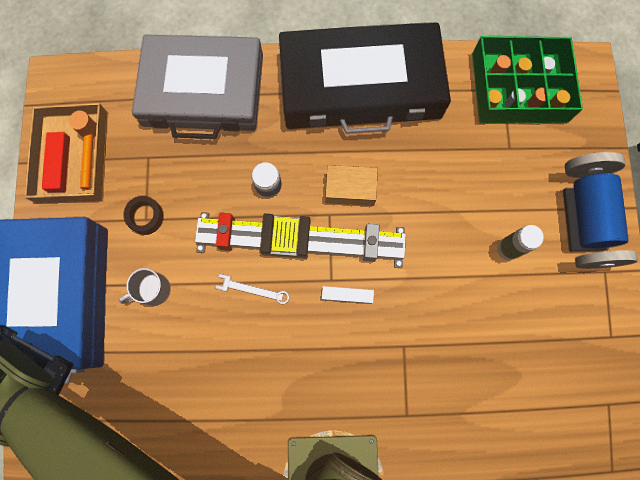

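View pics/side0.png

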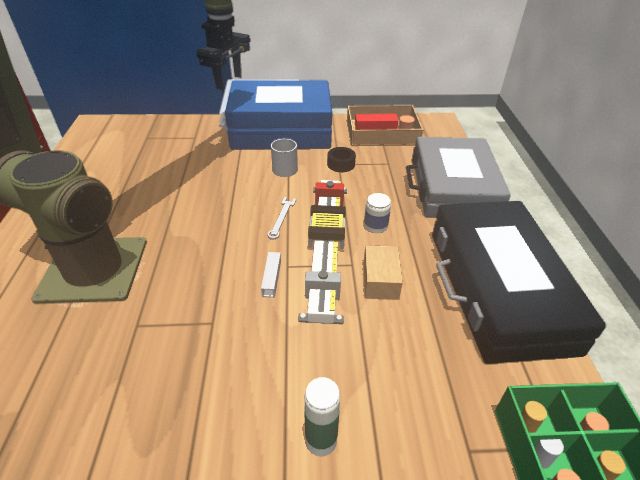

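The top view shows the rail from (200,232) to (404,246). The red stop is at (223,230), the slider at (285,236) and the grey stop at (372,241). I'll enlarge this area to measure.

```bash
python3 - <<'E'
from h import *
im=cv2.imread('pics/top0.png')[200:280,190:310]
cv2.imwrite('pics/crop0.png',cv2.resize(im,None,fx=6,fy=6,interpolation=cv2.INTER_CUBIC))
E
```

```text
(no output)
```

View pics/crop0.png

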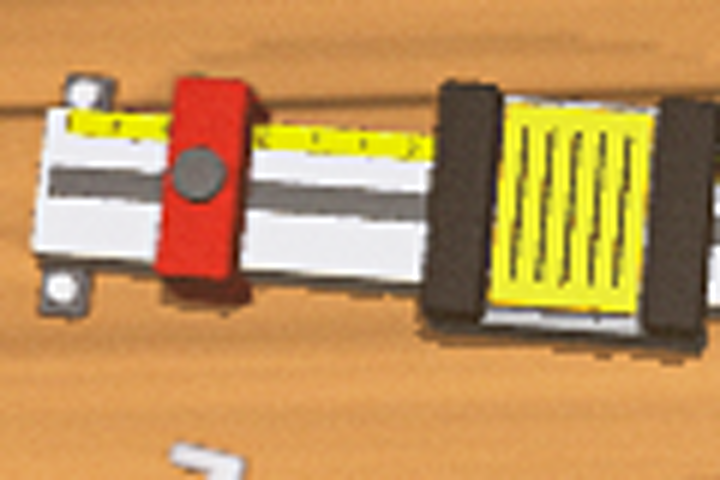

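The enlarged crop gives these top-face corners:
- **Red stop:** (176,80), (250,82), (233,276), (158,270)
- **Pad:** (507,103), (655,113), (637,312), (490,303)
- **Left block:** (440,84), (502,90), (487,325), (425,318)

```bash
python3 - <<'E'
from h import *
from scipy.spatial.transform import Rotation as R
f=np.load('pics/top0.npz')
def W(pts,z): return np.array([px2w(f,(x+.5)/6-.5+190,(y+.5)/6-.5+200,z) for x,y in pts])
red=W([(176,80),(250,82),(233,276),(158,270)],.066);pad=W([(507,103),(655,113),(637,312),(490,303)],.060);blk=W([(440,84),(502,90),(487,325),(425,318)],.066)
for n,a in(('red',red),('pad',pad),('blk',blk)):
    print(n,a.round(4).tolist(),a.mean(0).round(4),[round(float(np.linalg.norm(a[i]-a[(i+1)%4])),4) for i in range(4)])
d=red.mean(0)-pad.mean(0);d[2]=0;print('dir',d/np.linalg.norm(d),np.linalg.norm(d), np.degrees(np.arctan2(d[1],d[0])))
# long rail ends
g=px2w(f,371.5,240.5,.074);print('grey',g)
for c in(pad,):print('depthcheck',px2w(f,*(((570+.5)/6+189.5,(207+.5)/6+199.5))))
s=status.observe();q=s['tcp_rot'];print(R.from_quat(np.array(q)[[1,2,3,0]]).as_matrix().round(4))
E
```

```text
red [[0.6241, 0.2519, 0.066], [0.6225, 0.2228, 0.066], [0.5458, 0.2292, 0.066], [0.5489, 0.2585, 0.066]] [0.5853 0.2406 0.066 ] [0.0292, 0.077, 0.0294, 0.0755]
pad [[0.6127, 0.1228, 0.06], [0.6071, 0.0651, 0.06], [0.5286, 0.0736, 0.06], [0.5336, 0.1303, 0.06]] [0.5705 0.0979 0.06  ] [0.058, 0.0789, 0.057, 0.0794]
blk [[0.6196, 0.1484, 0.066], [0.6165, 0.1243, 0.066], [0.5241, 0.1311, 0.066], [0.5274, 0.155, 0.066]] [0.5719 0.1397 0.066 ] [0.0244, 0.0927, 0.0241, 0.0924]
dir [0.10327288 0.99465306 0.        ] 0.1434444451598421 84.07233125247289
grey [ 0.54749938 -0.10167683  0.074     ]
depthcheck [0.57019246 0.09867965 0.0620716 ]
[[ 8.935e-01 -1.000e-03  4.491e-01]
 [-4.491e-01 -1.600e-03  8.935e-01]
 [-1.000e-04 -1.000e+00 -1.900e-03]]
```

Request:
arm_command(delta_pos=[[0.5, 0, -0.3], [1.5, 0, -1], [2.8, 0, -1.8], [4.1, 0, -2.6], [5.4, 0, -3.5], [6.7, 0, -4.3], [8, 0, -5.1], [9.3, 0.2, -6], [10.6, 0.4, -6.8], [11.9, 0.6, -7.6], [13.2, 0.8, -8.5], [14.5, 1, -9.3], [15.6, 1.2, -10], [16.6, 1.4, -10.6], [17.4, 1.6, -11.1], [18, 1.8, -11.5], [18.3, 1.9, -11.7], [18.48, 2, -11.84], [18.48, 2, -11.84], [18.48, 2, -11.84]], turn=[[0, 0, 0], [0, -0.3, 0], [0, -0.6, 0], [0, -0.9, 0], [0, -1.2, 0], [0, -1.5, 0], [0, -1.8, 0], [0, -2.1, 0], [0, -2.4, 0], [0, -2.7, 0], [0, -3, 0], [0, -3.2, 0], [0, -3.45, 0], [0, -3.45, 0], [0, -3.45, 0], [0, -3.45, 0], [0, -3.45, 0], [0, -3.45, 0], [0, -3.45, 0], [0, -3.45, 0]], gripper=[0, 0, 0, 0, 0, 0, 0, 0, 0, 0, 0, 0, 0, 0, 0, 0, 0, 0, 0, 0], squeeze=20)

```text
clock: 2.1
tool_pos: [0.5715, 0.1094, 0.1439]
tcp_rot: [0.706, -0.706, 0.037, -0.037]
ft_force: [0.1, 0.2, 0.2]
grip_width: 0.0009
```

```bash
python3 - <<'E'
from h import *
from scipy.spatial.transform import Rotation as R
s=status.observe()
for k in ('clock','tool_pos','qd','ft_force','grip_width'): print(k,np.round(s[k],4))
print(R.from_quat(np.array(s['tcp_rot'])[[1,2,3,0]]).as_matrix().round(4))
grab('wrist','w1');grab('top','top1');f=grab('side','side1')
cv2.imwrite('pics/side1c.png',cv2.resize(f['image'][100:340,240:440],None,fx=2.5,fy=2.5))
E
```

```text
clock 2.1
tool_pos [0.5715 0.1094 0.1439]
qd [ 0.0069 -0.0016 -0.0045  0.0004  0.0002  0.0007]
ft_force [0.117  0.1534 0.153 ]
grip_width 0.0009
[[ 9.946e-01 -0.000e+00  1.036e-01]
 [-1.036e-01  3.000e-04  9.946e-01]
 [-1.000e-04 -1.000e+00  3.000e-04]]
```

View pics/w1.png

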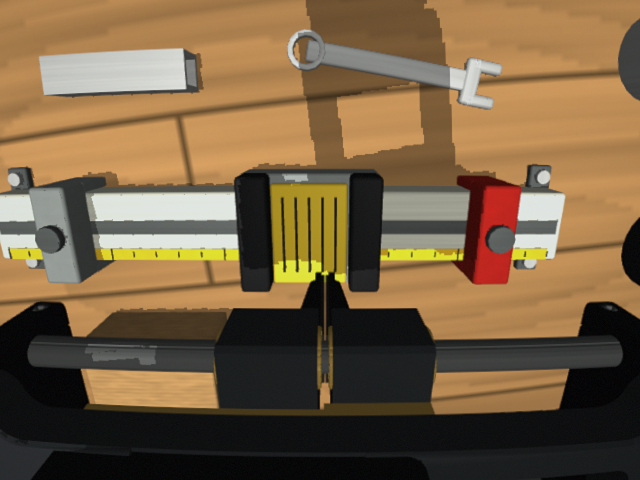

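View pics/side1c.png

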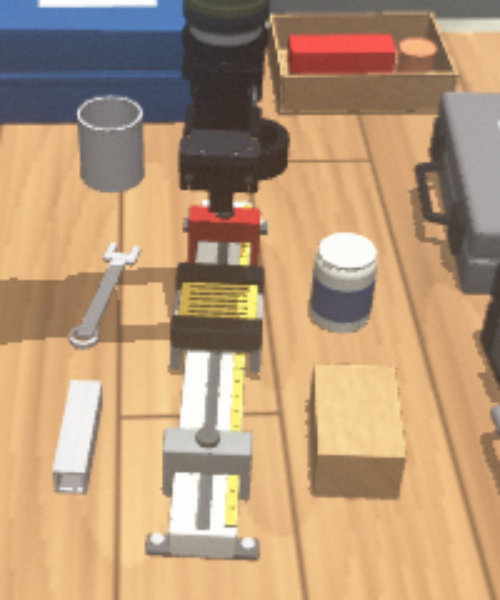

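The wrist view shows the shut fingertips at about (325,275). They are over the pad, in line with the rail, and between the black blocks, which sit at columns 270 and 348. I'll descend now.

Request:
arm_command(delta_pos=[[0, 0.6, 0], [0, 1.2, 0], [0, 1.8, 0], [0, 2.3, 0], [0, 2.6, 0], [0, 2.72, 0], [0, 2.8, 0], [0, 2.88, 0], [0, 2.94, 0], [0, 2.94, 0], [0, 2.94, 0]], turn=[[0, 0, 0], [0, 0, 0], [0, 0, 0], [0, 0, 0], [0, 0, 0], [0, 0, 0], [0, 0, 0], [0, 0, 0], [0, 0, 0], [0, 0, 0], [0, 0, 0]], gripper=[0, 0, 0, 0, 0, 0, 0, 0, 0, 0, 0])

```text
clock: 3.35
tool_pos: [0.5721, 0.1088, 0.0707]
tcp_rot: [0.706, -0.706, 0.037, -0.037]
ft_force: [-0.1, 0.3, 0.2]
grip_width: 0.0004
```

Request:
arm_command(delta_pos=[[0, 0.05, 0], [0, 0.1, 0], [0, 0.15, 0], [0, 0.2, 0], [0, 0.25, 0], [0, 0.25, 0], [0, 0.25, 0]], turn=[[0, 0, 0], [0, 0, 0], [0, 0, 0], [0, 0, 0], [0, 0, 0], [0, 0, 0], [0, 0, 0]], gripper=[0, 0, 0, 0, 0, 0, 0])

```text
clock: 4.05
tool_pos: [0.5718, 0.1088, 0.0639]
tcp_rot: [-0.706, 0.706, -0.037, 0.037]
ft_force: [-0.8, -0.3, 0.0]
grip_width: 0.0004
```

```bash
python3 - <<'E'
from h import *
f=grab('wrist','w2')
s=status.observe()
for k in ('clock','tool_pos','ft_force','wrist_torque'): print(k,np.round(s[k],4))
cv2.imwrite('pics/w2c.png',cv2.resize(f['image'][140:340,200:440],None,fx=3,fy=3))
E
```

```text
clock 4.1
tool_pos [0.5718 0.1087 0.064 ]
ft_force [-0.4776  1.0906  0.574 ]
wrist_torque [0.0585 0.0753 0.0218]
```

View pics/w2.png

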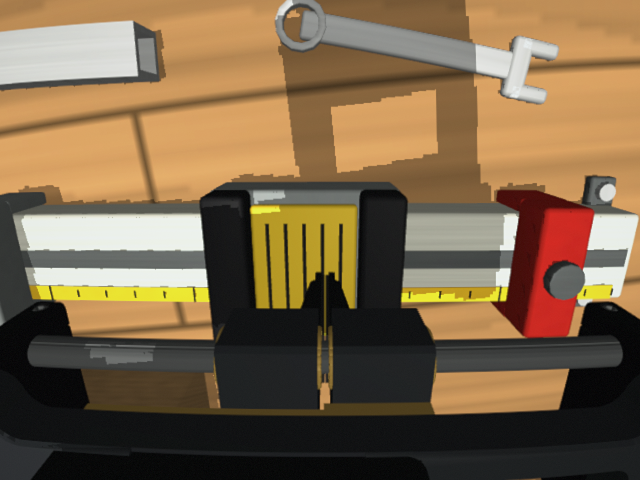

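The fingers are in the channel, with their tips at about (325,275) just above the pad, but there's no contact force yet. I'll keep lowering in small steps.

Request:
arm_command(delta_pos=[[0, 0.04, 0], [0, 0.08, 0], [0, 0.08, 0]], turn=[[0, 0, 0], [0, 0, 0], [0, 0, 0]], gripper=[0, 0, 0])

```text
clock: 4.4
tool_pos: [0.5716, 0.1087, 0.0618]
tcp_rot: [-0.706, 0.706, -0.037, 0.037]
ft_force: [1.1, -0.0, -0.2]
grip_width: 0.0001
```

Request:
arm_command(delta_pos=[[0, 0.04, 0], [0, 0.08, 0], [0, 0.08, 0]], turn=[[0, 0, 0], [0, 0, 0], [0, 0, 0]], gripper=[0, 0, 0])

```text
clock: 4.7
tool_pos: [0.5716, 0.1087, 0.0598]
tcp_rot: [-0.706, 0.706, -0.037, 0.037]
ft_force: [-0.3, -0.7, -1.1]
grip_width: 0.0005
```

```bash
python3 - <<'E'
from h import *
g=np.array([status.observe()['ft_force']])
f=grab('side','side3');w=grab('wrist','w3')
s=status.observe();print(s['ft_force'],s['joint_torque'])
cv2.imwrite('pics/side3c.png',cv2.resize(f['image'][170:260,290:370],None,fx=6,fy=6,interpolation=cv2.INTER_CUBIC))
cv2.imwrite('pics/w3c.png',cv2.resize(w['image'][170:320,190:420],None,fx=3,fy=3,interpolation=cv2.INTER_CUBIC))
w2=dict(np.load('pics/w2.npz'));w1=dict(np.load('pics/w1.npz'))
for nm,F in(('w1',w1),('w2',w2),('w3',w)):
    for (u,v) in((280,215),(262,220),(290,240),(380,230),(225,230)): print(nm,u,v,px2w(F,u,v).round(4))
E
```

```text
[-0.2724859  -0.19583598 -0.42417188] [-7.41960721e-04 -3.69889605e+01 -3.25255144e+01 -1.71124307e-02
  8.95991432e-02  6.47858130e-06]
w1 280 215 [0.5544 0.0781 0.062 ]
w1 262 220 [0.5556 0.065  0.0674]
w1 290 240 [0.5749 0.083  0.0615]
w1 380 230 [0.5726 0.1521 0.0667]
w1 225 230 [0.5682 0.0262 0.0356]
w2 280 215 [0.5367 0.0893 0.0628]
w2 262 220 [0.5387 0.0791 0.0617]
w2 290 240 [0.5517 0.0926 0.0611]
w2 380 230 [0.5493 0.1414 0.0674]
w2 225 230 [0.5408 0.0598 0.0671]
w3 280 215 [0.5358 0.0899 0.0627]
w3 262 220 [0.5378 0.0798 0.0611]
w3 290 240 [0.5503 0.0932 0.0613]
w3 380 230 [0.5479 0.1408 0.0678]
w3 225 230 [0.5396 0.0611 0.0674]
```

View pics/side3c.png

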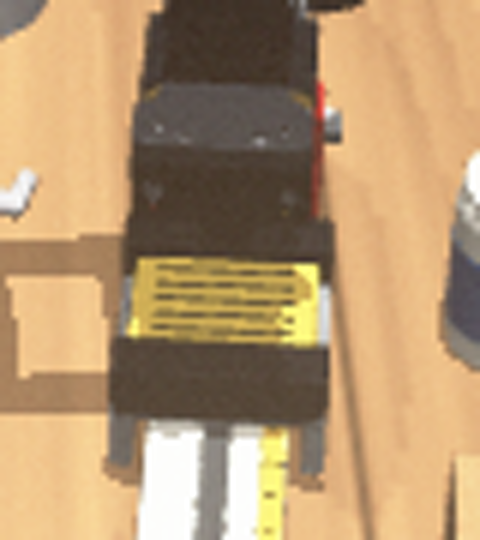

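View pics/w3c.png

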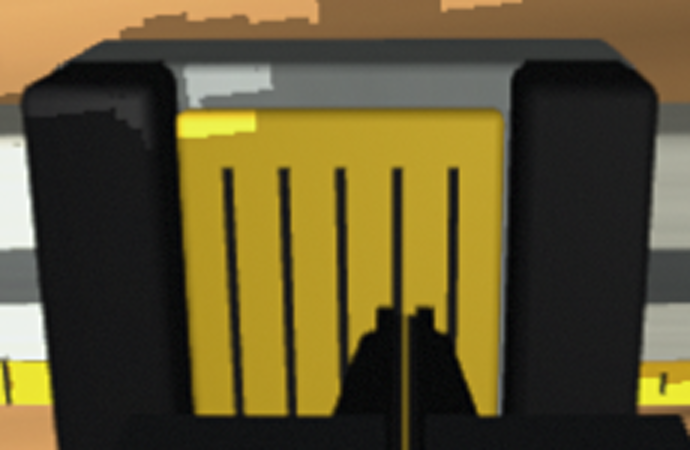

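The pad is still 6 mm below the blocks, so it hasn't been pressed. I'll measure the fingertip height from the depth image, since the TCP and nose figures seem to be off.

```bash
python3 - <<'E'
from h import *
w=dict(np.load('pics/w3.npz'))
for v in range(268,300,3):
    print(v,[px2w(w,u,v).round(4).tolist() for u in (318,333)])
print(status.observe()['tool_pos'])
E
```

```text
268 [[0.5676, 0.1064, 0.0621], [0.5685, 0.1146, 0.0619]]
271 [[0.5695, 0.1062, 0.0616], [0.5708, 0.1144, 0.0605]]
274 [[0.5617, 0.1074, 0.0851], [0.5625, 0.1146, 0.0852]]
277 [[0.5611, 0.1076, 0.0903], [0.5621, 0.1146, 0.0898]]
280 [[0.5617, 0.1076, 0.0925], [0.5622, 0.1145, 0.093]]
283 [[0.5612, 0.1077, 0.0972], [0.5624, 0.1144, 0.0961]]
286 [[0.5616, 0.1077, 0.0996], [0.5623, 0.1144, 0.0995]]
289 [[0.5612, 0.1078, 0.1036], [0.5625, 0.1143, 0.1023]]
292 [[0.5622, 0.1077, 0.1046], [0.5621, 0.1142, 0.1063]]
295 [[0.5618, 0.1078, 0.1085], [0.5623, 0.1142, 0.1087]]
298 [[0.5621, 0.1078, 0.1107], [0.5621, 0.1141, 0.1121]]
[0.57175741 0.10876534 0.05995658]
```

```bash
python3 - <<'E'
from h import *
w=dict(np.load('pics/w3.npz'))
for u,v in[(240,312),(240,330),(240,350),(240,400),(400,312),(400,345),(400,355),(400,400),(120,345),(120,355),(600,310),(30,315),(30,330),(600,400),(320,420)]:
    print(u,v,px2w(w,u,v).round(4), round(float(w['z_map'][v,u]),3))
T=w['cam_to_world'];print(T.round(3))
g=dict(np.load('pics/side3.npz'))
for u,v in[(312,190),(325,190),(325,200),(330,205),(325,208),(320,185)]: print('side',u,v,px2w(g,u,v).round(4))
E
```

```text
240 312 [0.537  0.0914 0.1667] 0.095
240 330 [0.5371 0.0933 0.1757] 0.086
240 350 [0.538  0.0947 0.1827] 0.08
240 400 [0.5504 0.0927 0.1838] 0.082
400 312 [0.5414 0.1322 0.1666] 0.095
400 345 [0.5408 0.1293 0.1821] 0.08
400 355 [0.5422 0.1289 0.1837] 0.079
400 400 [0.5547 0.1286 0.1831] 0.083
120 345 [0.5387 0.063  0.1757] 0.088
120 355 [0.5409 0.0629 0.1767] 0.087
600 310 [0.547  0.1861 0.1673] 0.094
30 315 [0.5316 0.0359 0.1697] 0.092
30 330 [0.5335 0.0393 0.1747] 0.088
600 400 [0.5706 0.1846 0.1744] 0.094
320 420 [0.5482 0.1111 0.194 ] 0.071
[[ 0.104 -0.954 -0.282  0.494]
 [ 0.995  0.1    0.029  0.118]
 [ 0.    -0.283  0.959  0.252]
 [ 0.     0.     0.     1.   ]]
side 312 190 [0.5299 0.0316 0.2027]
side 325 190 [0.5594 0.033  0.201 ]
side 325 200 [0.559  0.0196 0.1829]
side 330 205 [0.5708 0.0211 0.167 ]
side 325 208 [0.5643 0.0959 0.0989]
side 320 185 [0.5487 0.0487 0.2038]
```

```bash
python3 - <<'E'
import cv2
a=cv2.imread('pics/side3.png')[60:260,230:430]
cv2.imwrite('pics/side3d.png',cv2.resize(a,None,fx=3,fy=3,interpolation=cv2.INTER_CUBIC))
E
```

```text
(no output)
```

View pics/side3d.png

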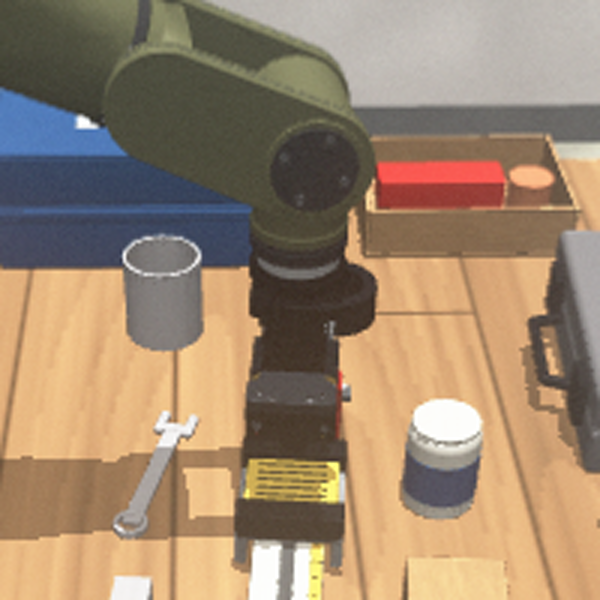

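In the wrist depth image the finger ends at z≈0.084, while the pad is at 0.0615 and the gripper body starts at 0.167. So the real tips are about 22 mm above the pad, and the reported TCP height doesn't match the actual tool. From here I'll go by the camera and the force reading.

Request:
arm_command(delta_pos=[[0, 0.2, 0], [0, 0.4, 0], [0, 0.55, 0], [0, 0.65, 0], [0, 0.7, 0], [0, 0.7, 0]], turn=[[0, 0, 0], [0, 0, 0], [0, 0, 0], [0, 0, 0], [0, 0, 0], [0, 0, 0]], gripper=[0, 0, 0, 0, 0, 0])

```text
clock: 5.4
tool_pos: [0.5717, 0.1088, 0.0422]
tcp_rot: [-0.706, 0.706, -0.037, 0.037]
ft_force: [-0.1, -0.1, -0.3]
grip_width: 0.0003
```

```bash
python3 - <<'E'
from h import *
w=grab('wrist','w4');s=status.observe();print(s['clock'],s['ft_force'],s['tool_pos'])
for v in range(265,290,3): print(v,[px2w(w,u,v).round(4).tolist() for u in (318,333)])
for (u,v) in((280,230),(290,250),(385,240),(215,240)): print(u,v,px2w(w,u,v).round(4))
cv2.imwrite('pics/w4c.png',cv2.resize(w['image'][170:320,190:420],None,fx=3,fy=3,interpolation=cv2.INTER_CUBIC))
E
```

```text
5.45 [-0.63520867 -0.64921323  0.25423799] [0.57179511 0.10876608 0.04243658]
265 [[0.5593, 0.1076, 0.0615], [0.5609, 0.115, 0.0595]]
268 [[0.5608, 0.1074, 0.0618], [0.5612, 0.1149, 0.0628]]
271 [[0.5625, 0.1072, 0.0615], [0.5634, 0.1147, 0.0612]]
274 [[0.5621, 0.1074, 0.0664], [0.5622, 0.1146, 0.0679]]
277 [[0.5611, 0.1076, 0.0726], [0.5626, 0.1146, 0.0708]]
280 [[0.5617, 0.1076, 0.0749], [0.5623, 0.1145, 0.075]]
283 [[0.5618, 0.1076, 0.0781], [0.562, 0.1144, 0.0792]]
286 [[0.5614, 0.1077, 0.0821], [0.5627, 0.1143, 0.0809]]
289 [[0.5616, 0.1077, 0.0849], [0.5626, 0.1143, 0.0844]]
280 230 [0.5393 0.0914 0.0623]
290 250 [0.55   0.0948 0.0618]
385 240 [0.5478 0.1406 0.0677]
215 240 [0.5396 0.0608 0.0672]
```

View pics/w4c.png

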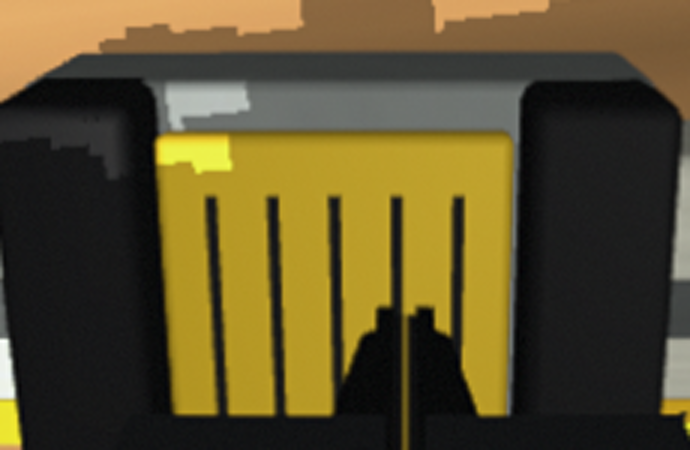

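The tips at about (325,273) are now roughly 4 mm above the pad. I'll step down and watch the force.

Request:
arm_command(delta_pos=[[0, 0.06, 0], [0, 0.12, 0], [0, 0.18, 0], [0, 0.2, 0], [0, 0.2, 0]], turn=[[0, 0, 0], [0, 0, 0], [0, 0, 0], [0, 0, 0], [0, 0, 0]], gripper=[0, 0, 0, 0, 0])

```text
clock: 5.95
tool_pos: [0.572, 0.1088, 0.0379]
tcp_rot: [0.706, -0.706, 0.037, -0.037]
ft_force: [-0.2, -0.2, 2.4]
grip_width: 0.0002
```

Request:
arm_command(delta_pos=[[0, 0.04, 0], [0, 0.08, 0], [0, 0.08, 0]], turn=[[0, 0, 0], [0, 0, 0], [0, 0, 0]], gripper=[0, 0, 0])

```text
clock: 6.25
tool_pos: [0.572, 0.1088, 0.0356]
tcp_rot: [0.706, -0.706, 0.037, -0.037]
ft_force: [0.2, -0.3, 2.2]
grip_width: 0.0002
```

Request:
arm_command(delta_pos=[[0, 0.04, 0], [0, 0.08, 0], [0, 0.08, 0]], turn=[[0, 0, 0], [0, 0, 0], [0, 0, 0]], gripper=[0, 0, 0])

```text
clock: 6.55
tool_pos: [0.572, 0.1088, 0.0336]
tcp_rot: [0.706, -0.706, 0.037, -0.037]
ft_force: [0.1, 0.4, 4.2]
grip_width: 0.0004
```

```bash
python3 - <<'E'
from h import *
w=grab('wrist','w5');s=status.observe();print(s['clock'],s['ft_force'],s['tool_pos'])
def med(z,u,v): 
    return np.median([px2w(w,u+a,v+b)[2] for a in range(-5,6,2) for b in range(-5,6,2)])
print('pad',med(w,280,230),med(w,290,245),'blk',med(w,385,240),med(w,212,240))
cv2.imwrite('pics/w5c.png',cv2.resize(w['image'][170:320,190:420],None,fx=3,fy=3,interpolation=cv2.INTER_CUBIC))
E
```

```text
6.6 [-0.4416456  -0.10955843  4.15563725] [0.57201943 0.10881314 0.03365995]
pad 0.055387160250820924 0.05535729096933799 blk 0.06728158438304475 0.06713715591212563
```

View pics/w5c.png

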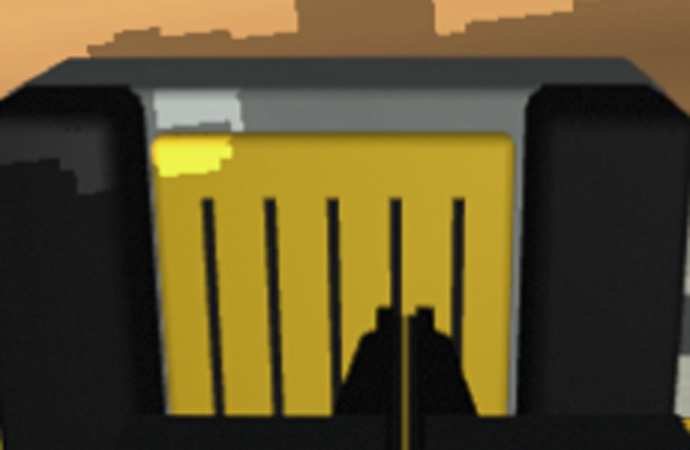

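The pad sits 12 mm below the blocks, so it's pressed about 6 mm, at 4.2 N. I'll push along the rail (tool +z).

Request:
arm_command(delta_pos=[[0, 0, 0.05], [0, 0, 0.15], [0, 0, 0.3], [0, 0, 0.45], [0, 0, 0.6], [0, 0, 0.75], [0, 0, 0.9], [0, 0, 1.05], [0, 0, 1.2], [0, 0, 1.35], [0, 0, 1.5], [0, 0, 1.65], [0, 0, 1.8], [0, 0, 1.95], [0, 0, 2.1], [0, 0, 2.2], [0, 0, 2.3], [0, 0, 2.35], [0, 0, 2.4], [0, 0, 2.4]], turn=[[0, 0, 0], [0, 0, 0], [0, 0, 0], [0, 0, 0], [0, 0, 0], [0, 0, 0], [0, 0, 0], [0, 0, 0], [0, 0, 0], [0, 0, 0], [0, 0, 0], [0, 0, 0], [0, 0, 0], [0, 0, 0], [0, 0, 0], [0, 0, 0], [0, 0, 0], [0, 0, 0], [0, 0, 0], [0, 0, 0]], gripper=[0, 0, 0, 0, 0, 0, 0, 0, 0, 0, 0, 0, 0, 0, 0, 0, 0, 0, 0, 0])

```text
clock: 8.6
tool_pos: [0.5781, 0.1687, 0.0336]
tcp_rot: [0.706, -0.706, 0.037, -0.037]
ft_force: [1.0, -0.8, 4.6]
grip_width: 0.0006
```

```bash
python3 - <<'E'
from h import *
w=grab('wrist','w6');s=status.observe();print(s['clock'],s['ft_force'],s['tool_pos'])
def med(u,v): 
    return np.median([px2w(w,u+a,v+b)[2] for a in range(-5,6,2) for b in range(-5,6,2)])
print('pad',med(280,230),med(290,245),'blk',med(385,240),med(212,240))
E
```

```text
8.65 [ 1.5397604  -0.8490312   3.09582304] [0.5781381  0.16866218 0.03358406]
pad 0.05530621126053124 0.055446551792948204 blk 0.06732450040171219 0.06730440368839304
```

View pics/w6.png

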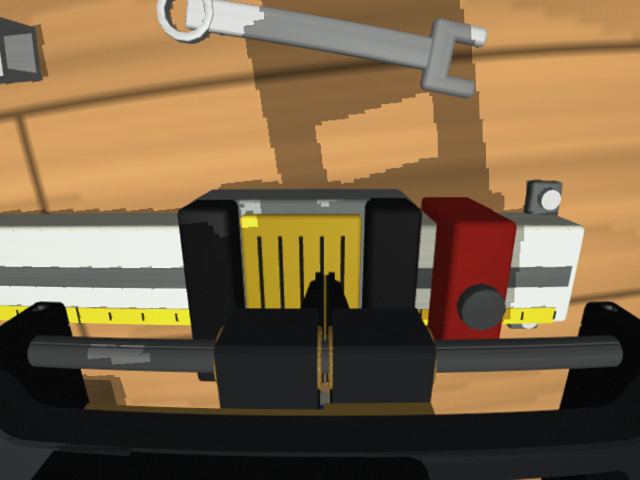

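The slider is riding along by friction on the pad, and the gap to the red stop (columns 420–432) is about 12 mm. I'll carry on.

Request:
arm_command(delta_pos=[[0, 0, 0.1], [0, 0, 0.2], [0, 0, 0.3], [0, 0, 0.38], [0, 0, 0.46], [0, 0, 0.52], [0, 0, 0.58], [0, 0, 0.64], [0, 0, 0.7], [0, 0, 0.7], [0, 0, 0.7]], turn=[[0, 0, 0], [0, 0, 0], [0, 0, 0], [0, 0, 0], [0, 0, 0], [0, 0, 0], [0, 0, 0], [0, 0, 0], [0, 0, 0], [0, 0, 0], [0, 0, 0]], gripper=[0, 0, 0, 0, 0, 0, 0, 0, 0, 0, 0])

```text
clock: 9.75
tool_pos: [0.5793, 0.1858, 0.0332]
tcp_rot: [-0.706, 0.706, -0.037, 0.036]
ft_force: [-1.2, -2.8, 4.5]
grip_width: 0.0005
```

```bash
python3 - <<'E'
from h import *
w=grab('wrist','w7');s=status.observe();print(s['clock'],s['ft_force'],s['tool_pos'])
def med(u,v): 
    return np.median([px2w(w,u+a,v+b)[2] for a in range(-5,6,2) for b in range(-5,6,2)])
print('pad',med(280,230),med(290,245),'blk',med(385,240),med(212,240))
cv2.imwrite('pics/w7c.png',cv2.resize(w['image'][170:350,170:530],None,fx=2.2,fy=2.2,interpolation=cv2.INTER_CUBIC))
E
```

```text
9.8 [-0.0180122  -2.31363199  3.4597336 ] [0.57929893 0.18579295 0.03318275]
pad 0.055049474026467704 0.055395793903970855 blk 0.0672845410047177 0.06733016127165492
```

View pics/w7c.png

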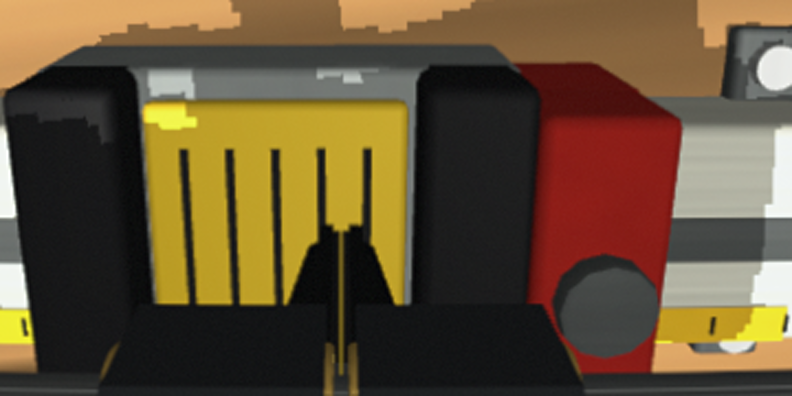

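The black block touches the red stop at crop x≈537. The fingertips have slipped a few mm along the pad, with a 2.5 N reaction, which confirms contact. I'll lift straight up.

Request:
arm_command(delta_pos=[[0, -0.08, 0], [0, -0.16, 0], [0, -0.24, 0], [0, -0.32, 0], [0, -0.4, 0], [0, -0.6, 0], [0, -1, 0], [0, -1.6, 0], [0, -2.4, 0], [0, -3.2, 0], [0, -4, 0], [0, -4, 0], [0, -4, 0]], turn=[[0, 0, 0], [0, 0, 0], [0, 0, 0], [0, 0, 0], [0, 0, 0], [0, 0, 0], [0, 0, 0], [0, 0, 0], [0, 0, 0], [0, 0, 0], [0, 0, 0], [0, 0, 0], [0, 0, 0]], gripper=[0, 0, 0, 0, 0, 0, 0, 0, 0, 0, 0, 0, 0])

```text
clock: 11.1
tool_pos: [0.5804, 0.1859, 0.1346]
tcp_rot: [0.706, -0.706, 0.036, -0.038]
ft_force: [0.1, -0.6, 0.1]
grip_width: 0.0004
```

```bash
python3 - <<'E'
from h import *
w=grab('wrist','w8');s=status.observe();print(s['clock'],s['ft_force'],s['tool_pos'])
t=grab('top','top8')
cv2.imwrite('pics/top8c.png',cv2.resize(t['image'][180:310,110:410],None,fx=2.6,fy=2.6))
E
```

```text
11.15 [ 0.37264175  0.0937975  -0.88683746] [0.57959827 0.18575624 0.13325037]
```

View pics/w8.png

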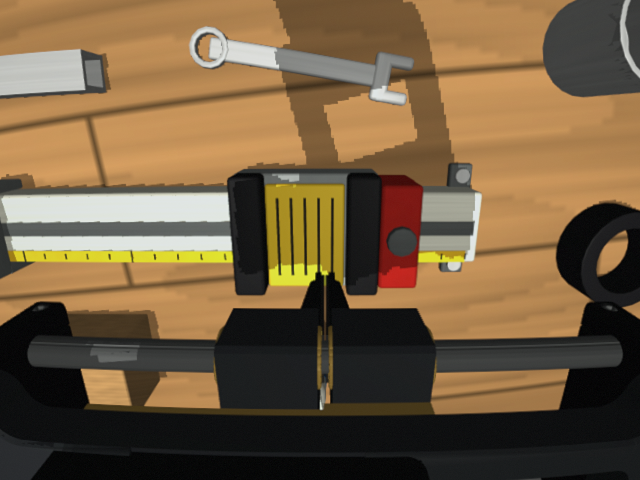

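View pics/top8c.png

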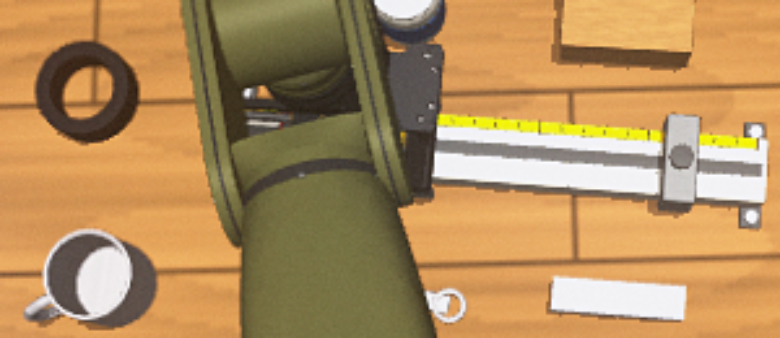

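The black block sits flush with the red stop at column 380 and the fingers are clear. Before signing off I'll check the pad height and the gap with numbers.

```bash
python3 - <<'E'
from h import *
w=dict(np.load('pics/w8.npz'))
def med(u,v): 
    return np.median([px2w(w,u+a,v+b)[2] for a in range(-4,5,2) for b in range(-4,5,2)])
print('pad',med(285,205),med(298,240),'blk',med(362,220),med(250,230))
# along-rail extent of slider/red at row 220 on tops z
d=np.array([.1036,.9946,0])
for u in (232,266,346,379,380,421): print(u,(px2w(w,u,200,.066)@d).round(4))
im=w['image'];cv2.imwrite('pics/w8c.png',cv2.resize(im[160:300,330:430],None,fx=4,fy=4,interpolation=cv2.INTER_CUBIC))
E
```

```text
pad 0.06159463322276604 0.061484516817978896 blk 0.06719402890989357 0.06706037509837737
232 0.1799
266 0.2043
346 0.2613
379 0.2848
380 0.2855
421 0.3149
```

View pics/w8c.png

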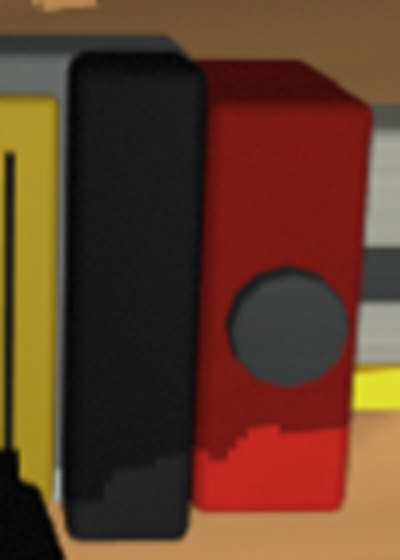

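No gap is visible, and the pad is back up at 5.6 mm below the blocks.

```bash
python3 -c "
from plant import r
print(r.sign_off())"
```

```text
the job is handed in; nothing more can be done
None
```

The slider is resting against the red stop with its pad back up, and I handed the job in at about 11.2 s on the robot's clock. Sign-off gave no verdict.

**What I did:** I pressed the pad about 6 mm with the shut fingertips, at about 4 N. I pushed the slider roughly 73 mm along the rail to the red stop, then lifted straight up. The fingertips slipped a few millimetres against a sideways force of about 2.5 N, which showed the slider had reached the stop.

**Last checks:**
- **Gap:** none visible between the slider and the red stop. The near edges of the slider and the far edge of the stop measured 135 mm apart in the wrist image, against 140 mm expected, so that span read about 5 mm short.
- **Pad:** back up, 5.6 mm below the end blocks against a nominal 6 mm, which is within the depth noise.
- **Robot:** fingers clear of everything, with wrist force at noise level.
- **Bystanders:** those in view looked undisturbed, but I did not measure them. The arm hid part of the top view, and the spray can was out of frame.

**One disagreement:** the reported tool height did not match the camera. With the stated nose length, the fingertips were really about 30 mm higher than it implied. I went by the wrist depth image and the force reading instead.

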